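# Take a bar out of the hooded stock box

## Task

The steel bar lies in the green stock box with both its ends under the hoods, and the opening between the hoods is shorter than the bar. Work the bar out through the opening by tipping it, one end first, and finish while still holding it in the gripper, level and motionless, roughly centred over the opening, at least 15 cm above the bench, touching neither the stock box nor the open cardboard carton behind it. Leave the jar, the small card box and the black roller where they stand.

Things in the scene. Friction and masses are not known exactly. Their poses are not given: they have to be found in the camera images.
- stock_box: Green sheet-metal box fixed to the bench, 128 mm (x) by 283 mm (y) by 53 mm high; walls and floor 4 mm thick; inside 120 x 275 mm. Origin at the centre of its underside, z up, y along its length. Fixed flat hoods cover both ends; between them it is open. The hoods' underside is 48 mm above the box's underside (44 mm over its floor), their top 53 mm.
- deep_edge (a point): Middle of the straight steel edge of the deep hood, 50 mm above the box's underside, at y = +52.5 mm of the box. Behind it (toward +y of the box) there is 85 mm of room under the hood up to the end wall. Axes as the box's.
- shallow_edge (a point): Middle of the straight steel edge of the shallow hood, 50 mm above the box's underside, at y = -92.5 mm of the box. Behind it (toward -y of the box) there is 45 mm of room under the hood up to the end wall. Axes as the box's.
- mouth (a point): Centre of the box's open mouth between the hoods, at the level of the box's rim (52 mm above its underside; 20 mm from the box's centre toward -y of the box). The opening is 145 mm long along the box's y and 120 mm wide along its x. Axes as the box's.
- bar_center (a point): Centre of the loose bright steel bar, 12 x 12 mm square and 200 mm long, about 0.2 kg. Its y axis runs along the bar, nearly along the box's y, pointing to the deep hood at the start; z is up. It lies flat on the box's floor with 12 to 45 mm of each end under a hood. Slid well in under the deep hood, its other end comes free of the shallow one and can be tipped up.
- bar_end_a (a point): Centre of the bar's end face that starts under the shallow hood (100 mm from the bar's centre). Axes as the bar's.
- bar_end_b (a point): Centre of the bar's end face that starts under the deep hood (100 mm from the bar's centre). Axes as the bar's.
- carton_right: Large open cardboard carton fixed on the bench behind the stock box (farther from the robot), about 230 x 230 mm and 200 mm tall with spread flaps; keep clear of it. Origin at the centre of its underside.
- jar: Bystander: white jar with a blue cap, 56 mm across, 70 mm tall, standing on the bench right of the box. Origin at the centre of its underside.
- carton: Bystander: small brown card box, 54 x 67 x 38 mm. Origin at the centre of its underside.
- roller: Bystander: black roller standing on end, 33 mm across, 38 mm tall. Origin at the centre of its underside.

How it is judged:
By the outcome, as a careful person would: the job done as asked, in the order asked, and still so for the second after the job is handed in, while the arm keeps its last pose, push and grip.
It also fails if it takes over 38 s, if anything falls off the work surface, if the arm or the gripper's body presses on something with over 40 N, if the wrist force passes 120 N, or if a joint passes its speed limit or range.

## Robot

A 6-joint arm with a two-finger parallel gripper is mounted at the origin on a cart in front of the work surface, level with it; the furniture and walls round the work are solid. World frame = base frame: x ahead of the robot, y to its left, z up, the work surface at z = 0. Lengths are in m, angles in rad, forces in N, time in s.
With the tool pointing down it reaches from about 0.325 to 0.85 m from the base axis. Payload 4.4 kg.
Tool frame: the origin (TCP) lies at the very end of the fingers, on their centre line; the grasp point (between the pads) lies 19 mm behind it; x points along the fingers, y is the direction in which the jaws open and shut, and the axes are right-handed (so a half turn about x gives the same grasp; the last joint's range is limited). The gripper opens to 94 mm and grips with 3 to 60 N. Pads are 16 mm wide; open, the fingers measure 119 mm over their backs; the gripper's body (75 mm by 177 mm) begins 78 mm behind the grasp point.
Start: joints at [1.065, 0.207, 1.542, -0, 1.393, -0.15], TCP at [0.2, 0.539, 0.169] pointing down, gripper open.
Joint ranges: [-2.73, 2.73], [-0.86, 2.22], [0.23, 2.46], [-1.11, 4.25], [0.08, 2.63], [-2.82, 2.82]. Speed limits (rad/s): [2.79, 2.79, 3.14, 3.14, 3.14, 3.14].

## Interface

Orientations are given as a rotation vector (axis times angle).
In Python, from cell import robot gives the robot as it stands.
- The arm moves only by the shell command python3 -m inch 'ROWS' [OPENING]. ROWS is JSON, a list of rows, each an object of numbers: "dx", "dy", "dz": the shift along the tool's x, y, z in m; "rx", "ry", "rz": the turn, a rotation vector about the tool's x, y, z in rad. A call has 1 to 20 rows; each row is the pose to reach, as a shift and turn from the pose commanded when the call began, along the tool's axes at that moment; what a row does not reach only later rows make up. A row lasts 1/10 s, in which the tool goes at most 50 mm and 8.59 degrees, less where a joint would pass 70% of its speed; a pose out of reach is approached as far as the arm can. A call with a gripper value outside its range is refused whole. OPENING is the opening, from 0 (shut) to 1 (fully open), set as the call begins (- or left out, the last holds). The fingers move at their own pace and stop on an object; the grip force is fixed at half the most. Time passes only in rows, so rows that repeat a pose let the fingers close. It gives the time, the measured TCP pose, the force and the opening at its end, in the units of the state.
- robot.sense(): the state, without advancing time (a new reading comes with each control period).
- robot.get_image(name): name is "scene" or "top"; returns a dict with "img" (480x640x3 uint8, blue, green, red), "vfov" (degrees; the focal length in pixels is half the picture's height over the tangent of half this angle, whatever the lens; pixels are square), "cx", "cy" (the principal point, pixels), "dist_coeffs" ([k1, k2, p1, p2, k3] as OpenCV has them; the pictures are not rectified), "extrinsics" (4x4, takes a point from world to camera coordinates). Camera axes: x right, y up, looking along -z (the intrinsics and any distortion apply to the point x, -y, -z); pixel columns grow to the right and rows downward; lengths in m; the calibration is good to about 2 mm. A picture is of the moment at which its call begins. There is no depth.
- robot.hand_in(): hands the job in, once; it reports no verdict.
The state is a dict: "time_s": time; "q": joint angles; "qvel": joint speeds; "joint_torque": joint torques, N m; "ee_pos": TCP position; "orientation": TCP orientation; "force": force on the tool from outside, world axes, zero at the start; "torque": the same for the moment, N m; "finger_gap": finger opening in m.
Only numpy, scipy, OpenCV 4.12 (cv2) and the standard library are available. Lean on these libraries where they do the work, as an engineer would, in place of code of your own. Each camera call takes 0.05 s, during which the arm holds its last target.

## Working session

There is one attempt and no reset: what is moved stays moved. The work goes in short steps, Python scripts to look and compute and a shell command to move; the robot and the scene stay as the last step left them, time stands still between calls to the robot, and variables do not carry over. Pictures are saved under pics/ and viewed, and the job is handed in when it is done.

```bash
ls; mkdir -p pics; python3 - <<'E'
from cell import robot
import cv2,json
s=robot.sense()
print({k:s[k] for k in ('time_s','ee_pos','orientation','force','finger_gap')})
for n in ('scene','top'):
    d=robot.get_image(n); cv2.imwrite(f'pics/{n}0.png',d['img']); print(n,d['vfov'],d['cx'],d['cy'],d['dist_coeffs'],d['extrinsics'])
E
```

```text
pics
{'time_s': 0.0, 'ee_pos': array([0.19982849, 0.53821368, 0.1681904 ]), 'orientation': array([ 0.27747185,  1.55349737, -0.28082823]), 'force': array([ 0.40655683,  0.05111128, -0.17363458]), 'finger_gap': 0.09415210573994051}
scene 48.36504295969293 319.0881943209451 247.58106193096094 [0.03363697 0.         0.         0.         0.        ] [[ 0.67093895 -0.74151187  0.00103456 -0.31838915]
 [ 0.29523288  0.2684136   0.91694694 -0.2664823 ]
 [-0.68020473 -0.61490998  0.39900782 -0.95289792]
 [ 0.          0.          0.          1.        ]]
top 52.178727820086294 314.39231299895283 244.15004387753788 [-0.13328243  0.          0.          0.          0.        ] [[ 0.00776889 -0.99955201 -0.02890371  0.10608959]
 [ 0.99864789  0.00626961  0.05160517 -0.55882404]
 [-0.05140083 -0.02926555  0.99824921 -1.010477  ]
 [ 0.          0.          0.          1.        ]]
```

View pics/scene0.png

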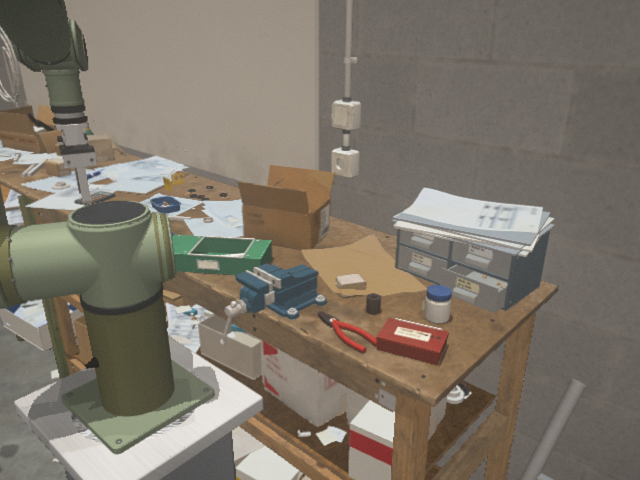

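View pics/top0.png

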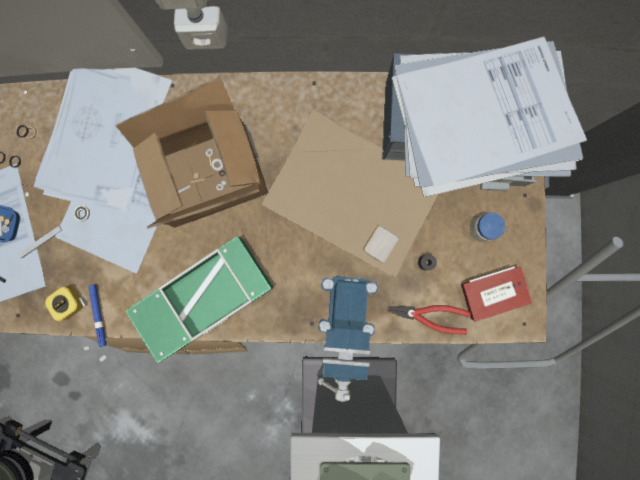

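The top view shows the box centred near (198,298), with the bar as a bright strip from about (180,318) to (222,262). I'll zoom in next.

```bash
python3 - <<'E'
import cv2
a=cv2.imread('pics/top0.png')[225:370,115:285]; cv2.imwrite('pics/z1.png',cv2.resize(a,None,fx=4.6,fy=4.1,interpolation=cv2.INTER_CUBIC)[:600,:800])
a=cv2.imread('pics/scene0.png')[220:290,160:290]; cv2.imwrite('pics/z2.png',cv2.resize(a,None,fx=6,fy=6,interpolation=cv2.INTER_CUBIC))
E
```

```text
(no output)
```

View pics/z1.png

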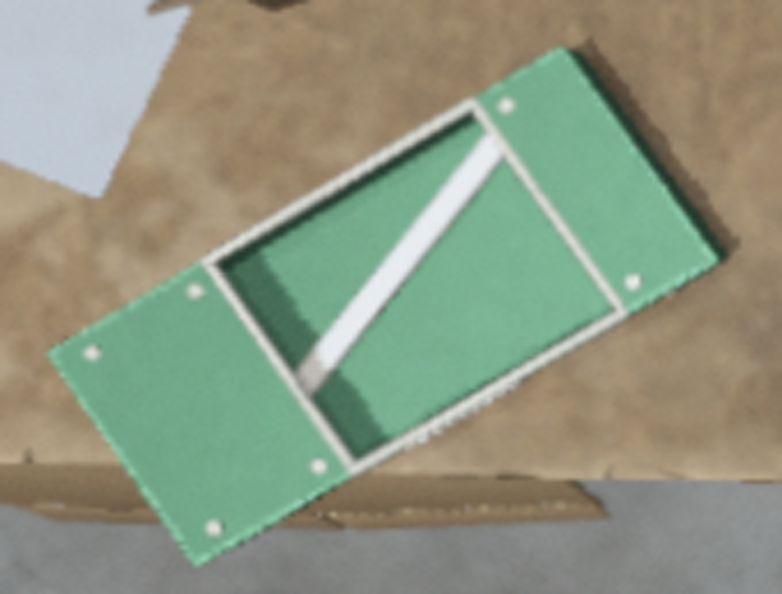

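View pics/z2.png

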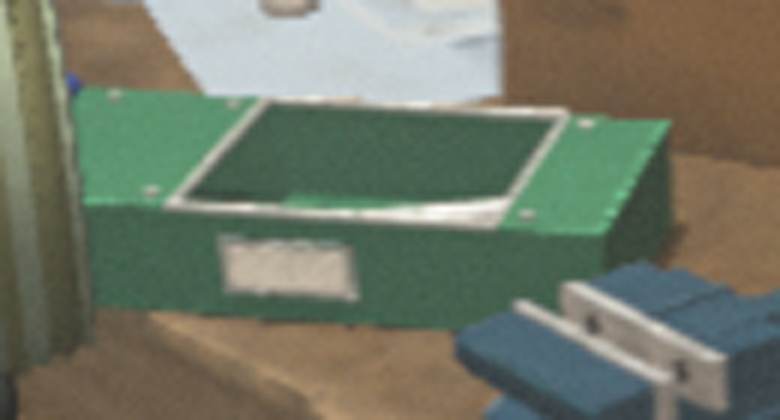

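```bash
cat > h.py <<'E'
import numpy as np,cv2
from cell import robot
def ray(d,px):
    f=240/np.tan(np.radians(d['vfov'])/2); K=np.array([[f,0,d['cx']],[0,f,d['cy']],[0,0,1.]])
    u=cv2.undistortPoints(np.array(px,float).reshape(-1,1,2),K,np.array(d['dist_coeffs'],float)).reshape(-1,2)
    E=np.array(d['extrinsics']); R=E[:3,:3];o=-R.T@E[:3,3]
    v=np.c_[u[:,0],-u[:,1],-np.ones(len(u))]@R
    return o,v
def onz(d,px,z):
    o,v=ray(d,px); return o+v*((z-o[2])/v[:,2])[:,None]
E
python3 - <<'E'
from h import *
np.set_printoptions(precision=4,suppress=True)
d=robot.get_image('top'); print(d['img'].shape)
Z=lambda P:np.array(P,float)/[4.6,4.1]+[115,225]-.4
out=onz(d,Z([(565,47),(722,260),(197,565),(50,353)]),.053)[:,:2]
r=cv2.minAreaRect(out.astype(np.float32)); print('outer',out.tolist(),r)
print('sides',np.linalg.norm(out-np.roll(out,1,0),axis=1))
c=out.mean(0)
ey=(out[2]+out[3]-out[0]-out[1]); ey/=np.linalg.norm(ey); ex=np.array([ey[1],-ey[0]])
print('c',c,'ey',ey,'yaw',np.degrees(np.arctan2(-ey[0],ey[1])))
tob=lambda p:np.c_[(p-c)@ex,(p-c)@ey]
ic=onz(d,Z([(480,107),(622,312),(352,468),(211,264)]),.052)[:,:2]; print('mouth corners box frame\n',tob(ic)*1e3)
img=d['img'].astype(int); m=(img.min(2)>185).astype(np.uint8)
m[:,:183]=0;m[:,223:]=0;m[:250]=0;m[:250]=0
n,l,s,ce=cv2.connectedComponentsWithStats(m)
for i in range(1,n):print(s[i],ce[i])
# bar edges clicked
b=onz(d,Z([(482,143),(505,155),(302,375),(322,392),(400,262),(418,275)]),.016)[:,:2]
print('bar box frame\n',tob(b)*1e3, b)
# check origin via pix profile
i=1+np.argmax(s[1:,4]); ys,xs=np.nonzero(l==i)
p=onz(d,np.c_[xs,ys],.016)[:,:2]; q=tob(p)*1e3
vx,vy,x0,y0=cv2.fitLine(q.astype(np.float32),cv2.DIST_HUBER,0,.01,.01).ravel(); print('line',vx,vy,x0,y0,np.degrees(np.arctan2(vx,vy)),q[:,1].min(),q[:,1].max())
print('x at y=-80,52',x0+vx/vy*(-80-y0),x0+vx/vy*(52-y0))
E
```

```text
(480, 640, 3)
outer [[0.571662265520824, 0.2658471892580413], [0.46695757196848864, 0.1947378547317703], [0.3104320919089399, 0.43021308771405165], [0.4153915715000269, 0.5001295630483302]] ((0.44124680757522583, 0.3474818170070648), (0.12656350433826447, 0.28275206685066223), 33.6687126159668)
sides [0.2816 0.1266 0.2828 0.1261]
c [0.4411 0.3477] ey [-0.5542  0.8324] yaw 33.65834323734277
mouth corners box frame
 [[ 59.2677 -92.309 ]
 [-60.6408 -90.428 ]
 [-60.1232  54.0764]
 [ 60.2229  53.2312]]
[183 250  40  65 453] [203.2759 281.6578]
[183 319  40  21  93] [202.9785 329.3656]
[183 337   3   3   7] [184.     338.2857]
bar box frame
 [[ 48.7431 -77.007 ]
 [ 37.6784 -82.6454]
 [ -5.9009  59.1587]
 [-18.3608  55.9436]
 [ 18.1019 -11.5793]
 [  7.8957 -15.0469]] [[0.5244 0.3106]
 [0.5183 0.2998]
 [0.4034 0.3937]
 [0.3948 0.3841]
 [0.4626 0.3481]
 [0.456  0.3396]]
line 0.39458868 -0.9188579 22.184406 -18.036642 156.75966 -86.00724622115466 49.86433339641874
x at y=-80,52 48.79357 -7.891699
```

The fitted edges match the stated box dimensions to about 1 mm. The bar is skewed about 22° to the box. I'll compute the approach and check the carton.

```bash
cat >> h.py <<'E'
from scipy.spatial.transform import Rotation as Ro
np.set_printoptions(precision=4,suppress=True)
C=np.array([.4411,.3477]);ey=np.array([-.5542,.8324]);ex=np.array([ey[1],-ey[0]])
def b2w(x,y): return C+x*ex+y*ey
def w2b(p): return np.array([(p[:2]-C)@ex,(p[:2]-C)@ey])
def st():
    s=robot.sense(); R=Ro.from_rotvec(s['orientation']).as_matrix()
    print('t',s['time_s'],'p',np.array(s['ee_pos']),'box',w2b(np.array(s['ee_pos']))*1e3,'F',np.array(s['force']),'gap',s['finger_gap'],'q',np.array(s['q'])); print(R)
    return np.array(s['ee_pos']),R
def goal(p,R,tp,tR):
    print('d tool (mm)',R.T@(tp-p)*1e3,'rot',Ro.from_matrix(R.T@tR).as_rotvec(), 'deg',np.degrees(np.linalg.norm(Ro.from_matrix(R.T@tR).as_rotvec())))
def Rt(ybox,tilt=0,flip=1):
    # bar dir u: yaw angle ybox from box y toward -x (rad); tilt: A end up
    u=np.r_[-np.sin(ybox)*ex+np.cos(ybox)*ey,0]*flip
    X=np.array([0,0,-1.]);Z=u;Y=np.cross(Z,X); return np.c_[X,Y,Z]
E
python3 - <<'E'
from h import *
p,R=st()
R0=np.array(R)
for f in(1,-1):
    for z in (.12,.008): goal(p,R,np.r_[b2w(.022,-.0271),z],Rt(np.radians(21.9),0,f))
d=robot.get_image('top')
print(onz(d,[(158,224),(265,190)],0),onz(d,[(158,224),(265,190)],.2))
E
```

```text
t 0.15 p [0.2    0.5384 0.1684] box [-95.0696 292.3436] F [0.1161 0.2795 0.1809] gap 0.09384049001421439 q [ 1.0645  0.2073  1.5427 -0.      1.3935 -0.1505]
[[-0.0009  0.3483  0.9374]
 [-0.0016  0.9374 -0.3483]
 [-1.     -0.0018 -0.0002]]
d tool (mm) [ 48.5101 -92.7289 327.3225] rot [-2.8962 -0.0027 -0.    ] deg 165.94122456823715
d tool (mm) [160.5099 -92.5274 327.3504] rot [-2.8962 -0.0027 -0.    ] deg 165.94122456823715
d tool (mm) [ 48.5101 -92.7289 327.3225] rot [ 0.2454 -0.      0.0018] deg 14.059164793459933
d tool (mm) [160.5099 -92.5274 327.3504] rot [ 0.2454 -0.      0.0018] deg 14.059164793459933
[[0.6008 0.4523 0.    ]
 [0.6749 0.2177 0.    ]] [[0.5824 0.3807 0.2   ]
 [0.6423 0.1912 0.2   ]]
```

```bash
python3 -m inch '[{"dx":0.005,"dy":-0.010,"dz":0.035,"rx":0.03},{"dx":0.010,"dy":-0.020,"dz":0.07,"rx":0.06},{"dx":0.015,"dy":-0.030,"dz":0.105,"rx":0.09},{"dx":0.02,"dy":-0.040,"dz":0.14,"rx":0.12},{"dx":0.025,"dy":-0.050,"dz":0.175,"rx":0.15},{"dx":0.03,"dy":-0.060,"dz":0.21,"rx":0.18},{"dx":0.035,"dy":-0.070,"dz":0.245,"rx":0.21},{"dx":0.04,"dy":-0.080,"dz":0.28,"rx":0.235},{"dx":0.045,"dy":-0.088,"dz":0.31,"rx":0.245},{"dx":0.048,"dy":-0.0926,"dz":0.325,"rx":0.245},{"dx":0.048,"dy":-0.0927,"dz":0.327,"rx":0.245},{"dx":0.048,"dy":-0.0927,"dz":0.327,"rx":0.245}]' 0.32
python3 - <<'E'
from h import *
p,R=st()
goal(p,R,np.r_[b2w(.022,-.0271),.008],Rt(np.radians(21.9),0,-1))
for n in('top','scene'):
    d=robot.get_image(n);cv2.imwrite(f'pics/{n}1.png',d['img'])
a=cv2.imread('pics/top1.png')[225:370,115:285];b=cv2.imread('pics/scene1.png')[170:290,130:310]
cv2.imwrite('pics/z3.png',np.hstack([cv2.resize(a,(400,341)),cv2.resize(b,(400,341))]))
E
```

```text
t 0.2 p [0.2    0.5385 0.1686] box [-94.9322 292.4117] F [0.035  0.6555 0.0331] gap 0.0943356927271047 q [ 1.0645  0.2071  1.5424 -0.      1.3935 -0.1505]
[[-0.0007  0.3483  0.9374]
 [-0.0013  0.9374 -0.3483]
 [-1.     -0.0014 -0.0002]]
d tool (mm) [160.6708 -92.7374 327.3181] rot [ 0.2454 -0.      0.0015] deg 14.059141034482511invalid input at $[0]: expected keys dx, dy, dz, rx, ry, rz
```

View pics/z3.png

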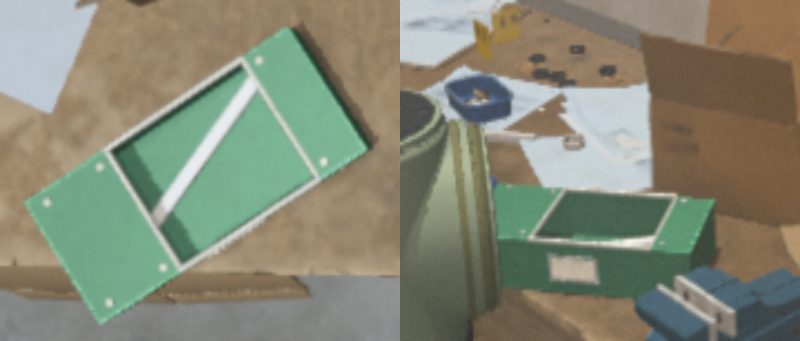

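The rows were refused because all six keys are required, so nothing moved: the box and bar look the same. I'll resend with every key.

```bash
python3 -m inch '[{"dx":0.005,"dy":-0.010,"dz":0.035,"rx":0.03,"ry":0,"rz":0},{"dx":0.010,"dy":-0.020,"dz":0.07,"rx":0.06,"ry":0,"rz":0},{"dx":0.015,"dy":-0.030,"dz":0.105,"rx":0.09,"ry":0,"rz":0},{"dx":0.02,"dy":-0.040,"dz":0.14,"rx":0.12,"ry":0,"rz":0},{"dx":0.025,"dy":-0.050,"dz":0.175,"rx":0.15,"ry":0,"rz":0},{"dx":0.03,"dy":-0.060,"dz":0.21,"rx":0.18,"ry":0,"rz":0},{"dx":0.035,"dy":-0.070,"dz":0.245,"rx":0.21,"ry":0,"rz":0},{"dx":0.04,"dy":-0.080,"dz":0.28,"rx":0.235,"ry":0,"rz":0},{"dx":0.045,"dy":-0.088,"dz":0.31,"rx":0.245,"ry":0,"rz":0},{"dx":0.048,"dy":-0.0926,"dz":0.325,"rx":0.245,"ry":0,"rz":0},{"dx":0.048,"dy":-0.0927,"dz":0.327,"rx":0.245,"ry":0,"rz":0},{"dx":0.048,"dy":-0.0927,"dz":0.327,"rx":0.245,"ry":0,"rz":0}]' 0.32
python3 - <<'E'
from h import *
p,R=st()
goal(p,R,np.r_[b2w(.022,-.0271),.008],Rt(np.radians(21.9),0,-1))
for n in('top','scene'):
    d=robot.get_image(n);cv2.imwrite(f'pics/{n}2.png',d['img'])
a=cv2.imread('pics/top2.png')[225:370,115:285];b=cv2.imread('pics/scene2.png')[170:290,130:310]
cv2.imwrite('pics/z4.png',np.hstack([cv2.resize(a,(400,341)),cv2.resize(b,(400,341))]))
E
```

```text
time_s: 1.5
ee_pos: [0.474, 0.3386, 0.1212]
orientation: [0.471, 1.52, -0.471]
force: [-0.2, -0.2, 0.5]
finger_gap: 0.0301
t 1.5 p [0.474  0.3386 0.1212] box [ 22.2914 -25.8219] F [-0.2447 -0.1503  0.5112] gap 0.030092058542334935 q [ 0.4713  0.2651  1.5728  0.0007  1.3044 -0.4989]
[[-0.0009  0.5653  0.8249]
 [ 0.0003  0.8249 -0.5653]
 [-1.     -0.0003 -0.0009]]
d tool (mm) [113.2487  -0.7178   1.1852] rot [ 0.0003 -0.0009  0.0003] deg 0.05965581524319959
```

View pics/z4.png

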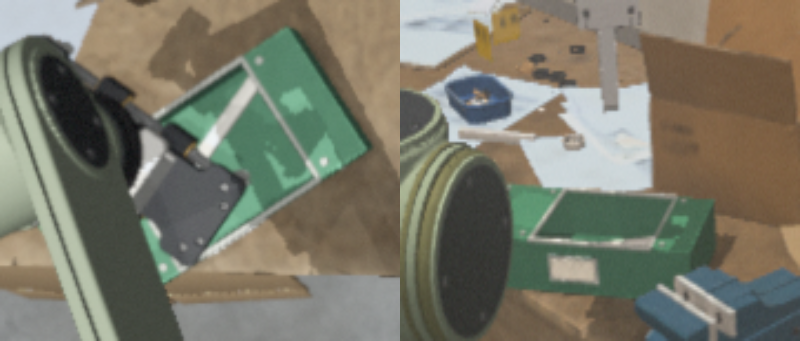

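The gripper is over the mouth with its jaws across the bar. Descending.

```bash
python3 -m inch '[{"dx":0.02,"dy":-0.0007,"dz":0.001,"rx":0,"ry":0,"rz":0},{"dx":0.045,"dy":-0.0007,"dz":0.001,"rx":0,"ry":0,"rz":0},{"dx":0.068,"dy":-0.0007,"dz":0.001,"rx":0,"ry":0,"rz":0},{"dx":0.085,"dy":-0.0007,"dz":0.001,"rx":0,"ry":0,"rz":0},{"dx":0.095,"dy":-0.0007,"dz":0.001,"rx":0,"ry":0,"rz":0},{"dx":0.103,"dy":-0.0007,"dz":0.001,"rx":0,"ry":0,"rz":0},{"dx":0.109,"dy":-0.0007,"dz":0.001,"rx":0,"ry":0,"rz":0},{"dx":0.113,"dy":-0.0007,"dz":0.001,"rx":0,"ry":0,"rz":0},{"dx":0.113,"dy":-0.0007,"dz":0.001,"rx":0,"ry":0,"rz":0},{"dx":0.113,"dy":-0.0007,"dz":0.001,"rx":0,"ry":0,"rz":0}]'
python3 - <<'E'
from h import *
st()
E
```

```text
time_s: 2.6
ee_pos: [0.4754, 0.3373, 0.0089]
orientation: [0.471, 1.518, -0.47]
force: [-0.1, 0.0, 0.5]
finger_gap: 0.0304
t 2.6 p [0.4754 0.3373 0.0089] box [ 22.7903 -27.7264] F [-0.0727  0.0051  0.4629] gap 0.030431201720462975 q [ 0.4685  0.3998  1.6531  0.0001  1.0877 -0.5014]
[[ 0.0008  0.5654  0.8248]
 [ 0.0005  0.8248 -0.5654]
 [-1.      0.0009  0.0004]]
```

```bash
python3 -m inch '[{"dx":0.002,"dy":0,"dz":0,"rx":0,"ry":0,"rz":0},{"dx":0.002,"dy":0,"dz":0,"rx":0,"ry":0,"rz":0}]'; python3 -m inch '[{"dx":0,"dy":0,"dz":0,"rx":0,"ry":0,"rz":0},{"dx":0,"dy":0,"dz":0,"rx":0,"ry":0,"rz":0},{"dx":0,"dy":0,"dz":0,"rx":0,"ry":0,"rz":0},{"dx":0,"dy":0,"dz":0,"rx":0,"ry":0,"rz":0},{"dx":0,"dy":0,"dz":0,"rx":0,"ry":0,"rz":0},{"dx":0,"dy":0,"dz":0,"rx":0,"ry":0,"rz":0},{"dx":0,"dy":0,"dz":0,"rx":0,"ry":0,"rz":0}]' 0
python3 - <<'E'
from h import *
st()
E
```

```text
time_s: 2.8
ee_pos: [0.4751, 0.337, 0.0065]
orientation: [0.471, 1.519, -0.47]
force: [0.6, -0.2, -0.4]
finger_gap: 0.03
time_s: 3.5
ee_pos: [0.475, 0.3371, 0.0063]
orientation: [0.471, 1.519, -0.471]
force: [-0.8, -0.6, -0.2]
finger_gap: 0.0008
t 3.5 p [0.475  0.3371 0.0063] box [ 22.2877 -27.6318] F [-0.7643 -0.5866 -0.1688] gap 0.0008102753328363707 q [ 0.4686  0.4031  1.6546 -0.      1.0838 -0.5015]
[[-0.      0.5652  0.8249]
 [-0.      0.8249 -0.5652]
 [-1.     -0.      0.    ]]
```

The gripper closed to 0.8 mm, so it missed the bar. I'll look before moving.

```bash
python3 - <<'E'
from h import *
for n in('top','scene'):
    d=robot.get_image(n);cv2.imwrite(f'pics/{n}3.png',d['img'])
a=cv2.imread('pics/top3.png')[225:370,115:285];b=cv2.imread('pics/scene3.png')[170:290,130:310]
cv2.imwrite('pics/z5.png',np.hstack([cv2.resize(a,(400,341),interpolation=2),cv2.resize(b,(400,341),interpolation=2)]))
E
```

```text
(no output)
```

View pics/z5.png

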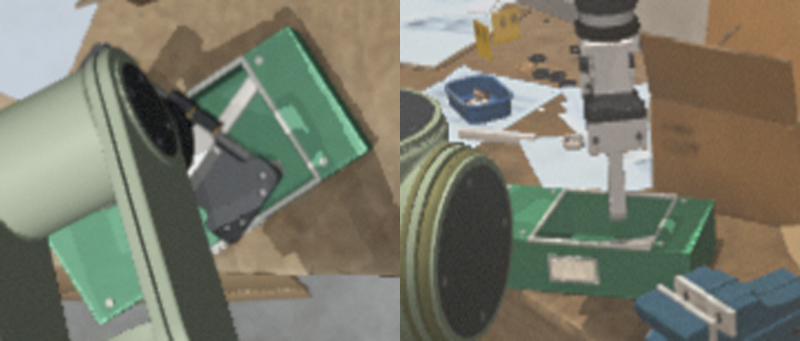

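```bash
cat >> h.py <<'E'
def proj(d,P):
    f=240/np.tan(np.radians(d['vfov'])/2); K=np.array([[f,0,d['cx']],[0,f,d['cy']],[0,0,1.]])
    E=np.array(d['extrinsics']);P=np.atleast_2d(P)
    q=P@E[:3,:3].T+E[:3,3]; q=q*[1,-1,-1]
    return cv2.projectPoints(q.reshape(-1,1,3),np.zeros(3),np.zeros(3),K,np.array(d['dist_coeffs'],float))[0].reshape(-1,2)
E
python3 - <<'E'
from h import *
ds=robot.get_image('scene');dt=robot.get_image('top')
p0=np.array([.474,.3386,.1212]);print(proj(ds,p0),proj(dt,p0))
p=np.array([.475,.3371,.0063]);print(proj(ds,p),proj(dt,p), proj(ds,np.r_[p[:2],.0525]))
# box corners in scene
cor=[np.r_[b2w(x,y),.053] for x,y in((.064,-.1415),(-.064,-.1415))]+[np.r_[b2w(x,y),.052] for x,y in((.06,-.0925),(-.06,-.0925),(.06,.0525))]
print(proj(ds,cor))
im=cv2.imread('pics/scene2.png');cv2.imwrite('pics/z6.png',cv2.resize(im[150:250,180:310],None,fx=6,fy=6,interpolation=2))
im=cv2.imread('pics/top3.png');cv2.imwrite('pics/z7.png',cv2.resize(im[240:340,170:290],None,fx=6,fy=6,interpolation=2))
E
```

```text
[[225.3925 219.4416]] [[192.3538 284.6689]]
[[228.8934 258.4152]] [[207.8629 282.5855]] [[227.7727 243.0537]]
[[271.9818 239.4944]
 [260.599  258.5372]
 [254.4486 239.3544]
 [242.4669 257.0628]
 [204.2944 236.373 ]]
```

View pics/z6.png

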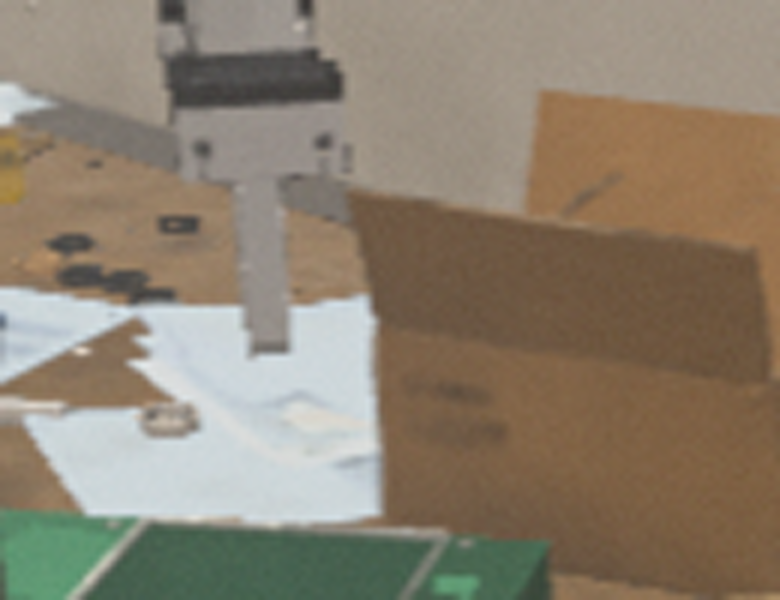

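View pics/z7.png

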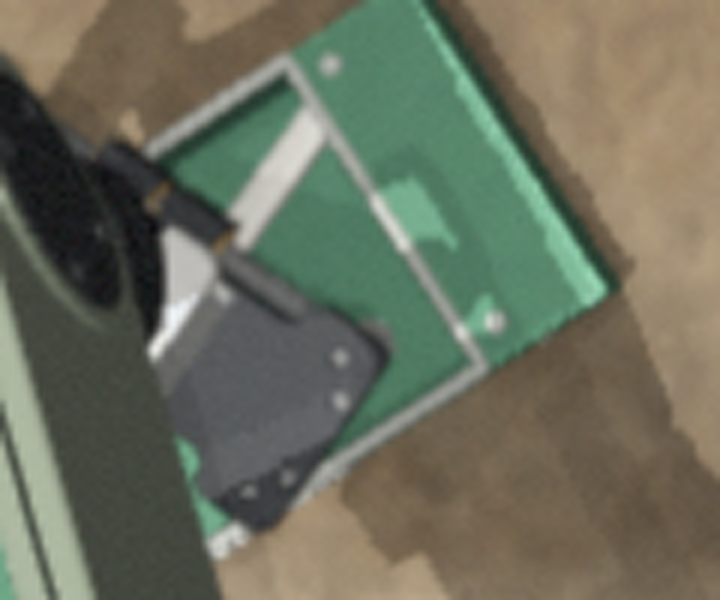

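```bash
python3 - <<'E'
from h import *
ds=robot.get_image('scene')
p=np.array([.2,.5385,.1686]);print(proj(ds,p), proj(ds,p+[0,0,.03]))
Y=np.array([.3483,.9374,0]);print(proj(ds,[p+.047*Y,p-.047*Y]))
im=cv2.imread('pics/scene0.png');A=cv2.resize(im[110:220,30:130],None,fx=4,fy=5,interpolation=2)
im=cv2.imread('pics/scene3.png');B=cv2.resize(im[170:280,180:280],None,fx=4,fy=5,interpolation=2)
cv2.imwrite('pics/z8.png',np.hstack([A,B]))
E
```

```text
[[ 87.1496 211.1193]] [[ 85.0397 199.7479]]
[[ 85.101  205.673 ]
 [ 89.3148 216.8802]]
```

View pics/z8.png

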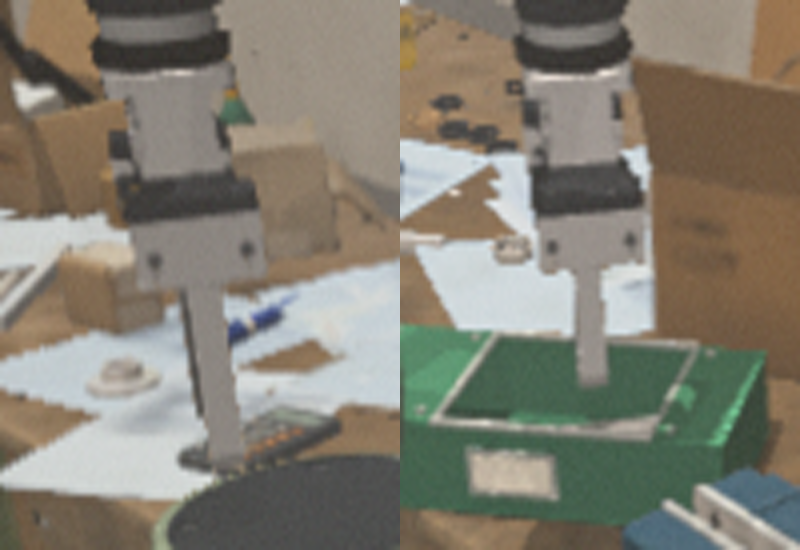

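```bash
python3 - <<'E'
from h import *
ds=robot.get_image('top')
p=np.array([.2,.5385,.1686]);Y=np.array([.3483,.9374,0])
for dz in(0,.03,.06,.097): print(dz,proj(ds,[p+.047*Y+[0,0,dz],p-.047*Y+[0,0,dz],p+[0,0,dz]]).tolist())
im=cv2.imread('pics/top0.png');A=cv2.resize(im[400:480,0:110],None,fx=7,fy=7,interpolation=2)
cv2.imwrite('pics/z9.png',A)
E
```

```text
0 [[60.522156155749315, 419.1127790281399], [104.0357277247968, 439.4994214714414], [82.02482340110694, 429.3113238567499]]
0.03 [[52.20186126440575, 423.6755521501823], [96.85065484867741, 444.86734913094045], [74.24617436111194, 434.2774322863204]]
0.06 [[43.412103765858205, 428.48769192783277], [89.23324619705417, 450.551362663655], [66.0128691129093, 439.5263908514572]]
0.097 [[31.87984140231208, 434.7877595200354], [79.19325051878661, 458.03157273482134], [55.183837028860694, 446.4178251477024]]
```

View pics/z9.png

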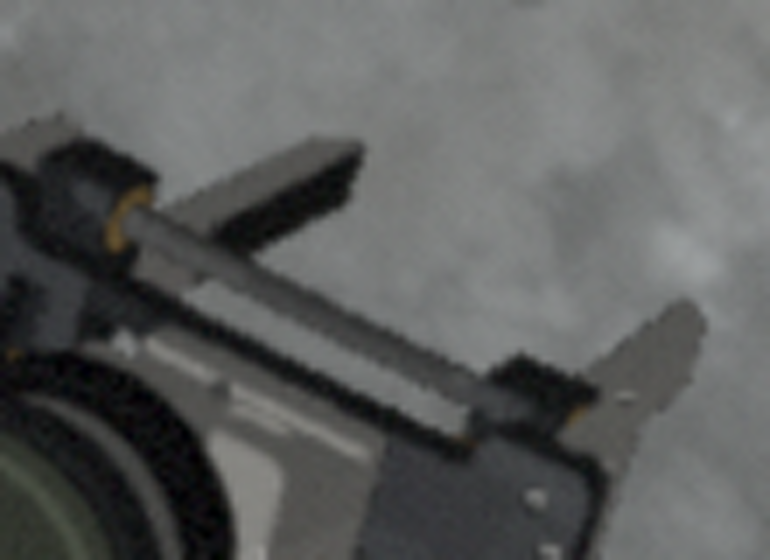

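Both views agree on the cause. The box projects correctly in both cameras, but the fingertips sit about 30–34 mm above the reported TCP: the scene view shows them at (228,247) against a predicted (229,258), and the top view of the start pose fits dz≈30 mm. So the fingers closed above the bar. I'll reopen and descend carefully, watching the force.

```bash
python3 -m inch '[{"dx":0,"dy":0,"dz":0,"rx":0,"ry":0,"rz":0},{"dx":0,"dy":0,"dz":0,"rx":0,"ry":0,"rz":0},{"dx":0,"dy":0,"dz":0,"rx":0,"ry":0,"rz":0},{"dx":0,"dy":0,"dz":0,"rx":0,"ry":0,"rz":0},{"dx":0.004,"dy":0,"dz":0,"rx":0,"ry":0,"rz":0},{"dx":0.008,"dy":0,"dz":0,"rx":0,"ry":0,"rz":0},{"dx":0.012,"dy":0,"dz":0,"rx":0,"ry":0,"rz":0},{"dx":0.015,"dy":0,"dz":0,"rx":0,"ry":0,"rz":0},{"dx":0.018,"dy":0,"dz":0,"rx":0,"ry":0,"rz":0},{"dx":0.018,"dy":0,"dz":0,"rx":0,"ry":0,"rz":0}]' 0.32
python3 - <<'E'
from h import *
st()
ds=robot.get_image('scene')
cv2.imwrite('pics/z10.png',cv2.resize(ds['img'][190:290,180:310],None,fx=6,fy=6,interpolation=2))
E
```

```text
time_s: 4.8
ee_pos: [0.4745, 0.3368, -0.0123]
orientation: [0.47, 1.52, -0.471]
force: [0.5, -0.6, 0.2]
finger_gap: 0.0301
t 4.8 p [ 0.4745  0.3368 -0.0123] box [ 21.7195 -27.5694] F [ 0.4968 -0.5805  0.2026] gap 0.03010777229782389 q [ 0.4686  0.4301  1.6627  0.      1.0501 -0.5014]
[[-0.0011  0.5653  0.8249]
 [-0.0005  0.8249 -0.5653]
 [-1.     -0.0011 -0.0006]]
```

View pics/z10.png

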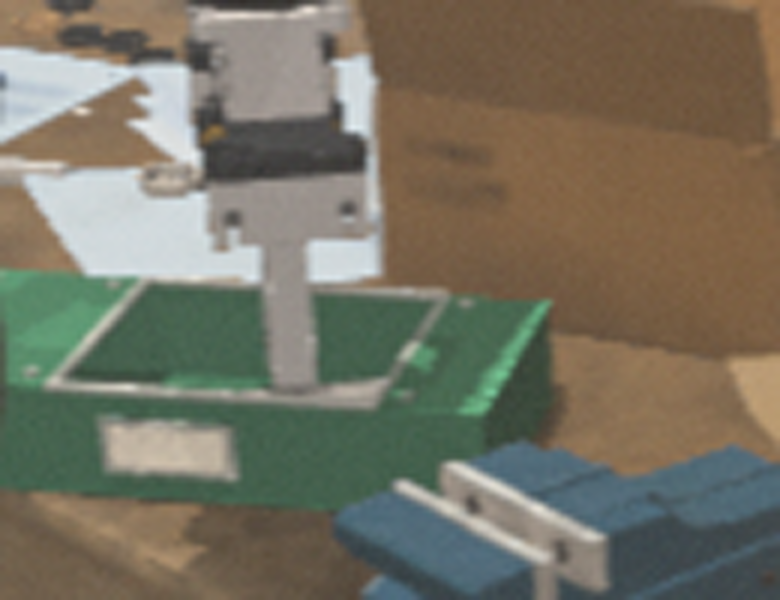

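There's no contact at a reported z of −12 mm, which confirms the bias. Continuing down slowly.

```bash
python3 -m inch '[{"dx":0.003,"dy":0,"dz":0,"rx":0,"ry":0,"rz":0},{"dx":0.006,"dy":0,"dz":0,"rx":0,"ry":0,"rz":0},{"dx":0.008,"dy":0,"dz":0,"rx":0,"ry":0,"rz":0},{"dx":0.009,"dy":0,"dz":0,"rx":0,"ry":0,"rz":0},{"dx":0.010,"dy":0,"dz":0,"rx":0,"ry":0,"rz":0},{"dx":0.010,"dy":0,"dz":0,"rx":0,"ry":0,"rz":0}]'
python3 -m inch '[{"dx":0.001,"dy":0,"dz":0,"rx":0,"ry":0,"rz":0},{"dx":0.002,"dy":0,"dz":0,"rx":0,"ry":0,"rz":0},{"dx":0.002,"dy":0,"dz":0,"rx":0,"ry":0,"rz":0}]'
```

```text
time_s: 5.45
ee_pos: [0.4749, 0.337, -0.0218]
orientation: [0.47, 1.519, -0.471]
force: [-0.2, 0.4, -0.1]
finger_gap: 0.0304
time_s: 5.75
ee_pos: [0.4748, 0.337, -0.0238]
orientation: [0.47, 1.519, -0.471]
force: [-0.5, -0.2, -0.5]
finger_gap: 0.0299
```

```bash
for i in 1; do python3 -m inch '[{"dx":0.001,"dy":0,"dz":0,"rx":0,"ry":0,"rz":0},{"dx":0.002,"dy":0,"dz":0,"rx":0,"ry":0,"rz":0},{"dx":0.002,"dy":0,"dz":0,"rx":0,"ry":0,"rz":0}]';done; python3 -m inch '[{"dx":0.001,"dy":0,"dz":0,"rx":0,"ry":0,"rz":0},{"dx":0.001,"dy":0,"dz":0,"rx":0,"ry":0,"rz":0}]'
```

```text
time_s: 6.05
ee_pos: [0.4748, 0.337, -0.0259]
orientation: [0.47, 1.519, -0.471]
force: [0.7, 0.0, -0.1]
finger_gap: 0.03
time_s: 6.25
ee_pos: [0.4749, 0.337, -0.0268]
orientation: [0.47, 1.519, -0.471]
force: [-0.3, 0.1, 0.1]
finger_gap: 0.0298
```

```bash
python3 -m inch '[{"dx":0.001,"dy":0,"dz":0,"rx":0,"ry":0,"rz":0},{"dx":0.001,"dy":0,"dz":0,"rx":0,"ry":0,"rz":0}]'
```

```text
time_s: 6.45
ee_pos: [0.4749, 0.337, -0.0278]
orientation: [0.47, 1.519, -0.471]
force: [-0.9, 0.2, 0.6]
finger_gap: 0.03
```

```bash
python3 -m inch '[{"dx":0.001,"dy":0,"dz":0,"rx":0,"ry":0,"rz":0},{"dx":0.001,"dy":0,"dz":0,"rx":0,"ry":0,"rz":0}]'; python3 -m inch '[{"dx":0,"dy":0,"dz":0,"rx":0,"ry":0,"rz":0},{"dx":0,"dy":0,"dz":0,"rx":0,"ry":0,"rz":0},{"dx":0,"dy":0,"dz":0,"rx":0,"ry":0,"rz":0},{"dx":0,"dy":0,"dz":0,"rx":0,"ry":0,"rz":0},{"dx":0,"dy":0,"dz":0,"rx":0,"ry":0,"rz":0}]' 0
python3 - <<'E'
from h import *
st()
ds=robot.get_image('top')
cv2.imwrite('pics/z11.png',cv2.resize(ds['img'][240:340,170:290],None,fx=6,fy=6,interpolation=2))
E
```

```text
time_s: 6.65
ee_pos: [0.4748, 0.337, -0.0288]
orientation: [0.47, 1.519, -0.471]
force: [-0.9, 0.4, -0.6]
finger_gap: 0.0299
time_s: 7.15
ee_pos: [0.4752, 0.3372, -0.0286]
orientation: [0.471, 1.519, -0.47]
force: [0.5, 1.1, -0.3]
finger_gap: 0.0116
t 7.15 p [ 0.4752  0.3372 -0.0286] box [ 22.5407 -27.6231] F [ 0.508   1.1245 -0.3063] gap 0.011579024951447504 q [ 0.4686  0.455   1.6677  0.0001  1.0185 -0.5015]
[[ 0.0004  0.5653  0.8249]
 [ 0.0003  0.8249 -0.5653]
 [-1.      0.0005  0.0002]]
```

View pics/z11.png

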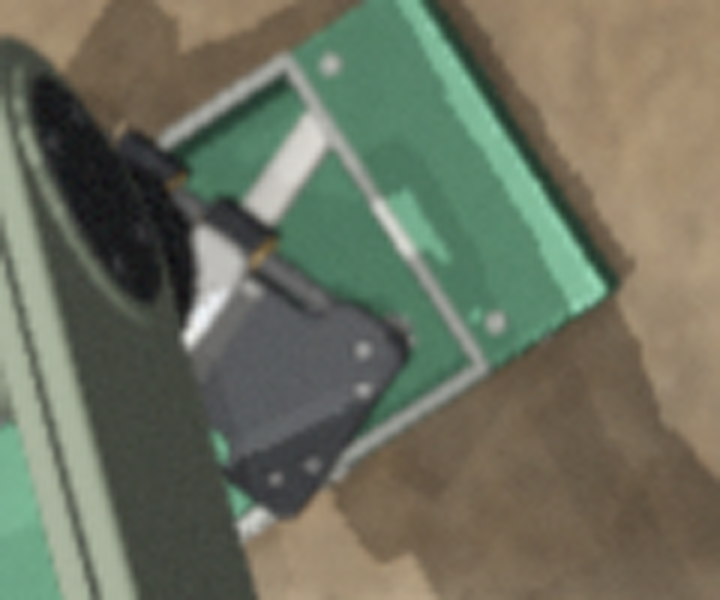

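The gap is 11.6 mm, so the bar is gripped. Next is a lift of 5 mm, a slide under the deep hood, and straightening.

```bash
python3 -m inch '[{"dx":-0.002,"dy":0,"dz":0,"rx":0,"ry":0,"rz":0},{"dx":-0.005,"dy":0,"dz":0,"rx":0,"ry":0,"rz":0},{"dx":-0.005,"dy":0,"dz":0,"rx":0,"ry":0,"rz":0}]'
python3 - <<'E'
from h import *
p,R=st()
goal(p,R,np.r_[b2w(0,0),-.024],Rt(0,0,-1))
E
```

```text
time_s: 7.5
ee_pos: [0.4749, 0.3369, -0.0235]
orientation: [0.47, 1.519, -0.471]
force: [-1.0, -0.0, -2.9]
finger_gap: 0.0114
t 7.5 p [ 0.4749  0.3369 -0.0235] box [ 22.1302 -27.6658] F [-0.9563 -0.0244 -2.9207] gap 0.011382692455610853 q [ 0.4686  0.447   1.6665 -0.0001  1.0283 -0.5014]
[[-0.0001  0.5653  0.8249]
 [-0.0002  0.8249 -0.5653]
 [-1.     -0.0002 -0.    ]]
d tool (mm) [  0.4611 -10.2006 -33.9272] rot [0.3826 0.     0.0002] deg 21.922653777731682
```

```bash
python3 -m inch '[{"dx":0,"dy":-0.001,"dz":-0.004,"rx":0.04,"ry":0,"rz":0},{"dx":0,"dy":-0.002,"dz":-0.008,"rx":0.09,"ry":0,"rz":0},{"dx":0,"dy":-0.004,"dz":-0.013,"rx":0.14,"ry":0,"rz":0},{"dx":0,"dy":-0.005,"dz":-0.018,"rx":0.19,"ry":0,"rz":0},{"dx":0,"dy":-0.006,"dz":-0.022,"rx":0.24,"ry":0,"rz":0},{"dx":0,"dy":-0.008,"dz":-0.027,"rx":0.29,"ry":0,"rz":0},{"dx":0,"dy":-0.009,"dz":-0.031,"rx":0.34,"ry":0,"rz":0},{"dx":0,"dy":-0.010,"dz":-0.034,"rx":0.382,"ry":0,"rz":0},{"dx":0,"dy":-0.010,"dz":-0.034,"rx":0.382,"ry":0,"rz":0},{"dx":0,"dy":-0.010,"dz":-0.034,"rx":0.382,"ry":0,"rz":0}]'
python3 - <<'E'
from h import *
st()
ds=robot.get_image('top')
cv2.imwrite('pics/z12.png',cv2.resize(ds['img'][230:360,120:290],None,fx=4.6,fy=4.6,interpolation=2))
E
```

```text
time_s: 8.5
ee_pos: [0.4412, 0.3479, -0.0237]
orientation: [0.765, 1.432, -0.766]
force: [-0.5, 0.4, -2.7]
finger_gap: 0.0114
t 8.5 p [ 0.4412  0.3479 -0.0237] box [0.181  0.1258] F [-0.4584  0.3841 -2.6948] gap 0.011404290783922641 q [ 0.5138  0.4121  1.7195 -0.0002  1.0102 -0.0752]
[[-0.0001  0.8315  0.5556]
 [-0.0002  0.5556 -0.8315]
 [-1.     -0.0002  0.0001]]
```

View pics/z12.png

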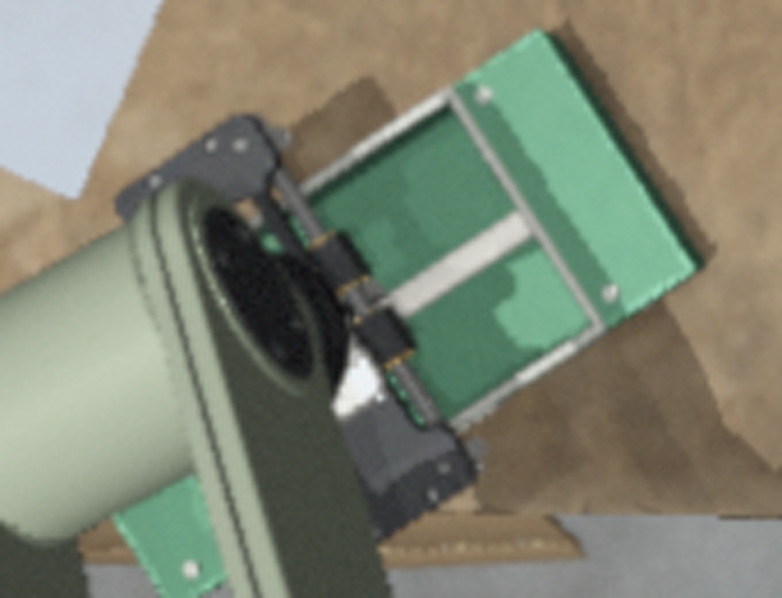

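```bash
python3 - <<'E'
from h import *
d=robot.get_image('top')
Z=lambda P:np.array(P,float)/4.6+[120,230]-.4
for z in(.021,.03): print(z,[w2b(q)*1e3 for q in onz(d,Z([(520,210),(537,232),(385,300),(400,318)]),z)])
print('edge',[w2b(q)*1e3 for q in onz(d,Z([(522,212),(538,237)]),.052)])
# where does the hood edge occlude on plane .021
e=np.r_[b2w(0,-.0905),.052]; px=proj(d,e); print(px,(px-[120,230]+.4)*4.6,w2b(onz(d,px,.021)[0])*1e3)
E
```

```text
0.021 [array([  4.8264, -83.6042]), array([ -7.8506, -84.7405]), array([ 4.4013, -8.6985]), array([ -6.2876, -10.119 ])]
0.03 [array([  3.9459, -85.1474]), array([ -8.6192, -86.2737]), array([  3.5245, -10.9029]), array([ -7.0701, -12.3108])]
edge [array([  0.5642, -89.1908]), array([-12.5922, -89.1979])]
[[233.7624 275.5679]] [[525.1469 211.4522]] [  2.9767 -85.2365]
```

```bash
python3 -m inch '[{"dx":0,"dy":0,"dz":-0.003,"rx":0,"ry":0,"rz":0},{"dx":0,"dy":0,"dz":-0.006,"rx":0,"ry":0,"rz":0},{"dx":0,"dy":0,"dz":-0.008,"rx":0,"ry":0,"rz":0},{"dx":0,"dy":0,"dz":-0.008,"rx":0,"ry":0,"rz":0}]'
python3 - <<'E'
from h import *
st()
ds=robot.get_image('top')
cv2.imwrite('pics/z13.png',cv2.resize(ds['img'][240:320,200:270],None,fx=8,fy=7.5,interpolation=2))
E
```

```text
time_s: 9.0
ee_pos: [0.4366, 0.355, -0.0237]
orientation: [0.766, 1.432, -0.766]
force: [-0.5, 0.2, -2.2]
finger_gap: 0.0116
t 9.0 p [ 0.4366  0.355  -0.0237] box [0.2399 8.5663] F [-0.4994  0.2076 -2.2039] gap 0.011573443739533978 q [ 0.5288  0.4134  1.7175  0.0001  1.0109 -0.0598]
[[-0.0001  0.8317  0.5552]
 [ 0.      0.5552 -0.8317]
 [-1.     -0.0001 -0.0001]]
```

View pics/z13.png

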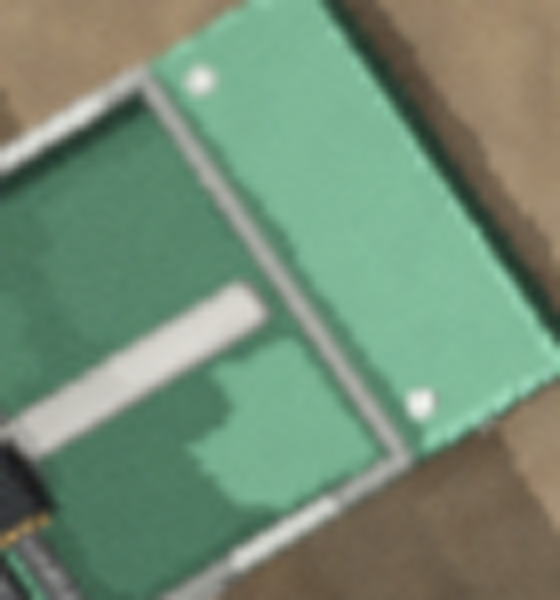

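Bar end A is now visibly clear of the shallow edge, at about zoom (255,297).

```bash
python3 - <<'E'
from h import *
d=robot.get_image('top')
Z=lambda P:np.array(P,float)/[8,7.5]+[200,240]-.4
print([w2b(q)*1e3 for q in onz(d,Z([(243,283),(265,311),(12,427),(35,458)]),.021)])
# path plan: pivot, tool frame now. y_b (box), z ; tool z=-y_box, tool x=-z
R=np.deg2rad
def plan(c0,g,off,tilts,lift,shift):
    # bar lower-B corner at (c0y+100, z0); keep it at fixed place + lift. returns tool dx,dz
    pass
E
```

```text
[array([  4.2539, -76.4848]), array([ -5.4904, -77.1377]), array([ 3.9266, -2.7674]), array([-6.7063, -3.244 ])]
```

```bash
python3 -m inch '[{"dx":0,"dy":0,"dz":0.003,"rx":0,"ry":0,"rz":0},{"dx":-0.003,"dy":0,"dz":0.005,"rx":0,"ry":-0.040,"rz":0},{"dx":-0.006,"dy":0,"dz":0.005,"rx":0,"ry":-0.079,"rz":0},{"dx":-0.0105,"dy":0,"dz":0.004,"rx":0,"ry":-0.118,"rz":0},{"dx":-0.015,"dy":0,"dz":0.0035,"rx":0,"ry":-0.157,"rz":0},{"dx":-0.015,"dy":0,"dz":0.0035,"rx":0,"ry":-0.157,"rz":0}]'
python3 - <<'E'
from h import *
st()
ds=robot.get_image('top')
cv2.imwrite('pics/z14.png',cv2.resize(ds['img'][240:320,200:270],None,fx=5.5,fy=5.5,interpolation=2))
ds=robot.get_image('scene')
cv2.imwrite('pics/z15.png',cv2.resize(ds['img'][190:290,170:300],None,fx=6,fy=6,interpolation=2))
E
```

```text
time_s: 9.7
ee_pos: [0.4386, 0.3529, -0.0082]
orientation: [0.69, 1.291, -0.806]
force: [1.1, 0.3, -1.6]
finger_gap: 0.011
t 9.7 p [ 0.4386  0.3529 -0.0082] box [0.8331 5.7323] F [ 1.0604  0.3267 -1.6238] gap 0.010994519435938354 q [ 0.6292  0.4107  1.6928 -0.1808  1.0504  0.1305]
[[ 0.0877  0.831   0.5493]
 [-0.1291  0.5562 -0.8209]
 [-0.9877  0.0011  0.1561]]
```

View pics/z14.png

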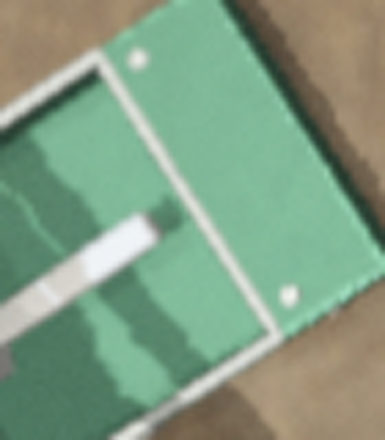

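View pics/z15.png

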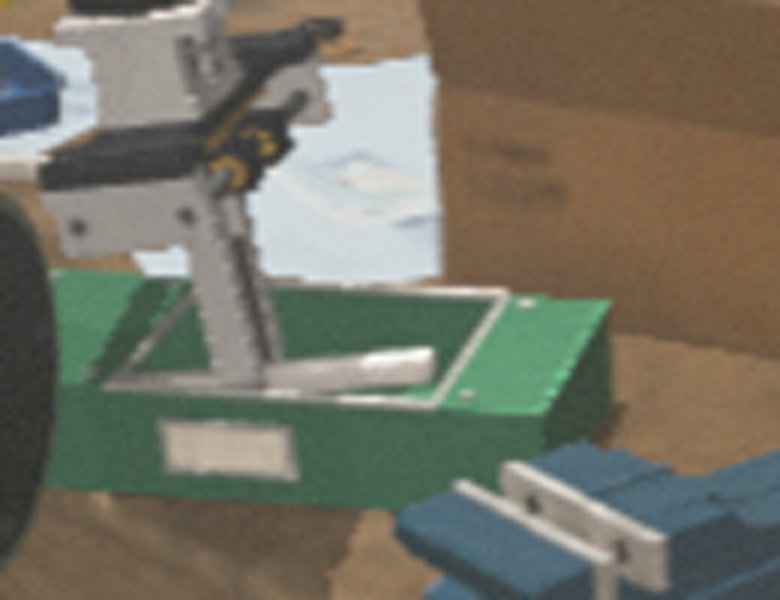

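```bash
cat >> h.py <<'E'
def tri(dt,pt,dsn,ps):
    o1,v1=ray(dt,[pt]);o2,v2=ray(dsn,[ps]);A=[];b=[]
    M=np.zeros((3,3));r=np.zeros(3)
    for o,v in((o1,v1[0]),(o2,v2[0])):
        v=v/np.linalg.norm(v);Q=np.eye(3)-np.outer(v,v);M+=Q;r+=Q@o
    x=np.linalg.solve(M,r)
    res=[np.linalg.norm((np.eye(3)-np.outer(v,v)/(v@v))@(x-o)) for o,v in((o1,v1[0]),(o2,v2[0]))]
    print('tri',x,'box',w2b(x)*1e3,'res mm',np.array(res)*1e3); return x
E
python3 - <<'E'
from h import *
dt=robot.get_image('top');ds=robot.get_image('scene')
Zt=lambda x,y:np.array([x,y])/5.5+[200,240]-.4
Zs=lambda x,y:np.array([x,y])/6+[170,190]-.4
tri(dt,Zt(148,225),ds,Zs(431,350))   # top edge mid
tri(dt,Zt(137,212),ds,Zs(436,347))
E
```

```text
tri [0.4811 0.2874 0.0506] box [ -0.1333 -72.3377] res mm [0.0871 0.0871]
tri [0.4863 0.2914 0.0493] box [  6.4418 -71.9432] res mm [0.8024 0.8024]
```

```bash
python3 -m inch '[{"dx":-0.0043,"dy":-0.0003,"dz":0.0027,"rx":0,"ry":-0.040,"rz":0},{"dx":-0.0086,"dy":-0.0006,"dz":0.0053,"rx":0,"ry":-0.079,"rz":0},{"dx":-0.013,"dy":-0.0008,"dz":0.007,"rx":0,"ry":-0.118,"rz":0},{"dx":-0.0175,"dy":-0.0008,"dz":0.0088,"rx":0,"ry":-0.157,"rz":0},{"dx":-0.0175,"dy":-0.0008,"dz":0.0088,"rx":0,"ry":-0.157,"rz":0}]'
python3 - <<'E'
from h import *
st()
ds=robot.get_image('top')
A=cv2.resize(ds['img'][240:320,200:270],(400,457),interpolation=2)
ds=robot.get_image('scene')
B=cv2.resize(ds['img'][190:290,210:297],(400,457),interpolation=2)
cv2.imwrite('pics/z16.png',np.hstack([A,B]))
E
```

```text
time_s: 10.4
ee_pos: [0.4413, 0.3469, 0.0099]
orientation: [0.615, 1.149, -0.845]
force: [-0.1, -0.7, -2.9]
finger_gap: 0.0116
t 10.4 p [0.4413 0.3469 0.0099] box [-0.3357 -0.7949] F [-0.0771 -0.7034 -2.9017] gap 0.011644068665215064 q [ 0.7184  0.4238  1.6621 -0.3461  1.1219  0.2916]
[[ 0.1712  0.8317  0.5282]
 [-0.2563  0.5552 -0.7912]
 [-0.9513  0.0001  0.3082]]
```

View pics/z16.png

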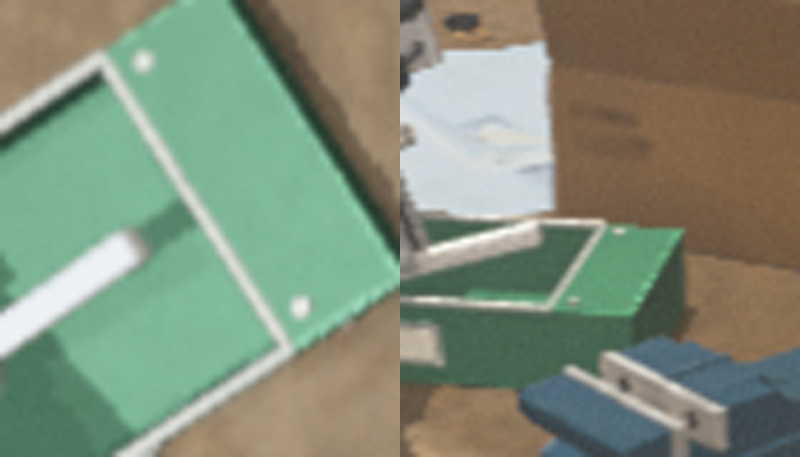

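```bash
python3 - <<'E'
from h import *
dt=robot.get_image('top');ds=robot.get_image('scene')
tri(dt,np.array([127,243])/5.714+[200,240]-.4,ds,np.array([137/4.598,223/4.57])+[210,190]-.4)
E
```

```text
tri [0.4786 0.2908 0.0781] box [ -0.2836 -68.1383] res mm [0.3442 0.3442]
```

End A triangulates to within 1 mm of the plan, at (−68, 78) mm. Now I'll pull along the bar axis.

```bash
python3 -m inch '[{"dx":0,"dy":0,"dz":0.006,"rx":0,"ry":0,"rz":0},{"dx":0,"dy":0,"dz":0.016,"rx":0,"ry":0,"rz":0},{"dx":0,"dy":0,"dz":0.028,"rx":0,"ry":0,"rz":0},{"dx":0,"dy":0,"dz":0.041,"rx":0,"ry":0,"rz":0},{"dx":0,"dy":0,"dz":0.054,"rx":0,"ry":0,"rz":0},{"dx":0,"dy":0,"dz":0.067,"rx":0,"ry":0,"rz":0},{"dx":0,"dy":0,"dz":0.08,"rx":0,"ry":0,"rz":0},{"dx":0,"dy":0,"dz":0.088,"rx":0,"ry":0,"rz":0},{"dx":0,"dy":0,"dz":0.092,"rx":0,"ry":0,"rz":0},{"dx":0,"dy":0,"dz":0.092,"rx":0,"ry":0,"rz":0}]'
python3 - <<'E'
from h import *
p,R=st()
ds=robot.get_image('top')
A=cv2.resize(ds['img'][230:340,150:270],(400,457),interpolation=2)
ds=robot.get_image('scene')
B=cv2.resize(ds['img'][160:290,180:297],(400,457),interpolation=2)
cv2.imwrite('pics/z17.png',np.hstack([A,B]))
# next: vertical lift, then level over mouth; pivot 38.6mm below bar, grasp 15mm toward A
goal(p,R,p+[0,0,.1],R)
goal(p,R,np.r_[b2w(0,-.035),.175],Rt(0,0,-1))
E
```

```text
time_s: 11.6
ee_pos: [0.4903, 0.2732, 0.0386]
orientation: [0.616, 1.148, -0.846]
force: [0.3, 0.5, -2.4]
finger_gap: 0.0114
t 11.6 p [0.4903 0.2732 0.0386] box [ -0.3309 -89.2965] F [ 0.3126  0.5013 -2.3989] gap 0.011368499817388343 q [ 0.5626  0.3501  1.6953 -0.3512  1.1133  0.1346]
[[ 0.1714  0.8325  0.5269]
 [-0.2568  0.554  -0.7919]
 [-0.9511  0.0004  0.3088]]
d tool (mm) [-95.1142   0.0392  30.8755] rot [0. 0. 0.] deg 0.0
d tool (mm) [-146.4752    0.3735   -9.5358] rot [-0.0003  0.3139 -0.0004] deg 17.984210888605755
```

View pics/z17.png

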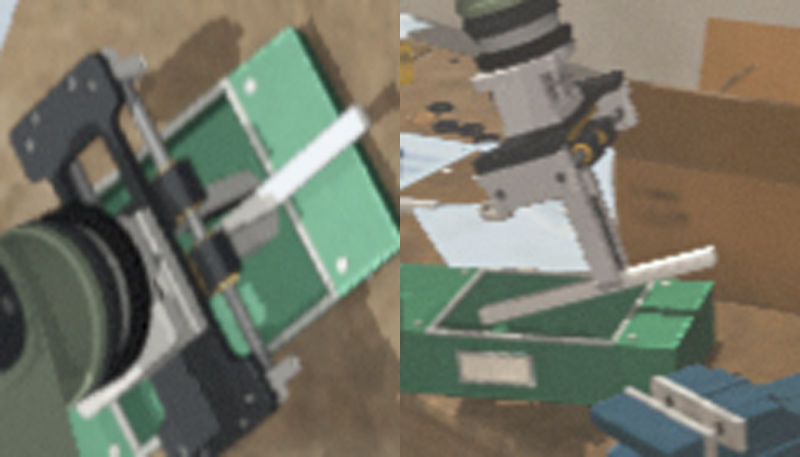

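End B is clear of the deep hood: it shows inside the opening at (485,315) in the right-hand crop. Next I'll lift straight up, then level over the mouth.

```bash
python3 -m inch '[{"dx":-0.008,"dy":0,"dz":0.0026,"rx":0,"ry":0,"rz":0},{"dx":-0.022,"dy":0,"dz":0.007,"rx":0,"ry":0,"rz":0},{"dx":-0.038,"dy":0,"dz":0.0123,"rx":0,"ry":0,"rz":0},{"dx":-0.054,"dy":0,"dz":0.0175,"rx":0,"ry":0,"rz":0},{"dx":-0.07,"dy":0,"dz":0.022,"rx":0,"ry":0.03,"rz":0},{"dx":-0.084,"dy":0,"dz":0.022,"rx":0,"ry":0.07,"rz":0},{"dx":-0.096,"dy":0,"dz":0.018,"rx":0,"ry":0.11,"rz":0},{"dx":-0.106,"dy":0,"dz":0.012,"rx":0,"ry":0.15,"rz":0},{"dx":-0.114,"dy":0,"dz":0.006,"rx":0,"ry":0.19,"rz":0},{"dx":-0.121,"dy":0,"dz":0,"rx":0,"ry":0.23,"rz":0},{"dx":-0.126,"dy":0,"dz":-0.006,"rx":0,"ry":0.265,"rz":0},{"dx":-0.130,"dy":0,"dz":-0.011,"rx":0,"ry":0.295,"rz":0},{"dx":-0.132,"dy":0.0004,"dz":-0.014,"rx":0,"ry":0.314,"rz":0},{"dx":-0.132,"dy":0.0004,"dz":-0.014,"rx":0,"ry":0.314,"rz":0},{"dx":-0.132,"dy":0.0004,"dz":-0.014,"rx":0,"ry":0.314,"rz":0}]'
python3 - <<'E'
from h import *
p,R=st()
ds=robot.get_image('top');cv2.imwrite('pics/top9.png',ds['img'])
A=cv2.resize(ds['img'][220:340,140:280],(400,343),interpolation=2)
ds=robot.get_image('scene');cv2.imwrite('pics/scene9.png',ds['img'])
B=cv2.resize(ds['img'][160:290,170:310],(400,371),interpolation=2)[:343]
cv2.imwrite('pics/z18.png',np.hstack([A,B]))
E
```

```text
time_s: 13.2
ee_pos: [0.4603, 0.3187, 0.16]
orientation: [0.766, 1.431, -0.766]
force: [0.2, -0.2, -2.9]
finger_gap: 0.0115
t 13.2 p [0.4603 0.3187 0.16  ] box [ -0.0401 -34.7899] F [ 0.2148 -0.2092 -2.8714] gap 0.01148600450475239 q [ 0.4514  0.1823  1.5901 -0.0007  1.3688 -0.1368]
[[ 0.0007  0.8319  0.555 ]
 [-0.0004  0.555  -0.8319]
 [-1.      0.0003  0.0007]]
```

View pics/z18.png

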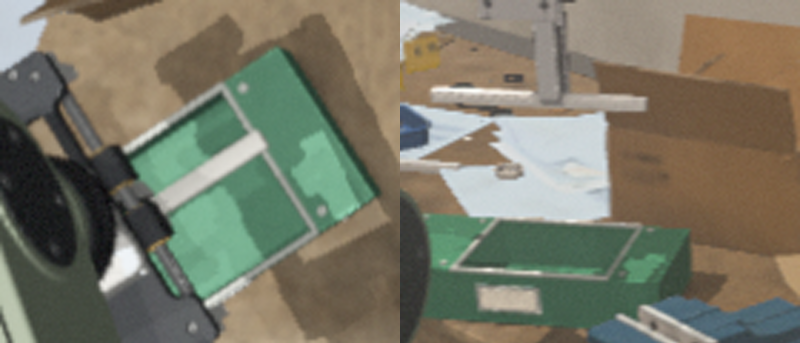

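View pics/scene9.png

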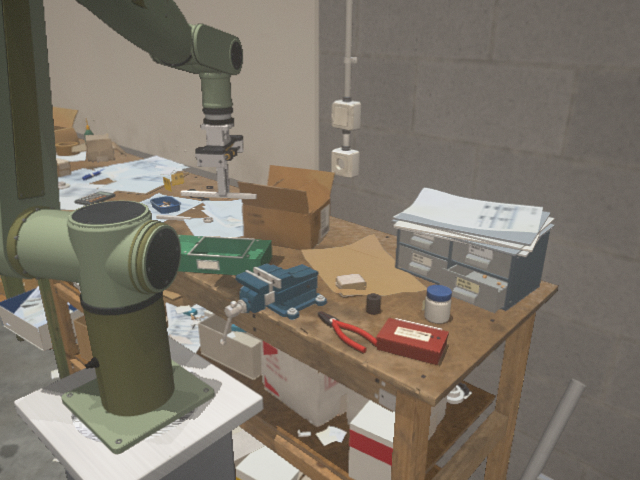

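The bar is out and held over the opening, and the bystanders look undisturbed. I'll check level and height from the scene rays cut with the bar's vertical plane.

```bash
python3 - <<'E'
from h import *
ds=robot.get_image('scene');dt=robot.get_image('top')
cv2.imwrite('pics/z19.png',cv2.resize(ds['img'][180:210,172:267],None,fx=8,fy=8,interpolation=2))
n=np.r_[ex,0]
for nm,px in(('A',(256.4,196)),('B',(181.4,192.9))):
    o,v=ray(ds,[px]);v=v[0];t=((C@ex)-o@n)/(v@n);X=o+t*v;print(nm,X,w2b(X)*1e3)
# prediction for level bar z=.199
print(proj(ds,[np.r_[b2w(0,-.12),.199],np.r_[b2w(0,.08),.199]]))
b=cv2.imread('pics/top0.png');a=cv2.imread('pics/top9.png')
print('bystander diff (px mean)',[np.abs(a[y0:y1,x0:x1].astype(int)-b[y0:y1,x0:x1]).mean() for x0,x1,y0,y1 in((470,510,205,245),(360,402,220,265),(415,440,250,275))])
E
```

```text
A [0.508  0.2472 0.1989] [   0.     -120.6824]
B [0.3966 0.4145 0.1973] [ 0.     80.2733]
[[256.1399 195.9454]
 [181.4305 192.2662]]
bystander diff (px mean) [np.float64(6.836666666666667), np.float64(7.768783068783069), np.float64(6.4112)]
```

View pics/z19.png

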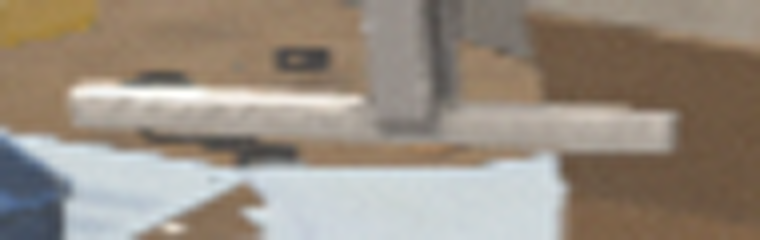

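The bar is level to about 0.5°, centred at y = −20 mm, at z ≈ 0.198 m. I'll settle and hand in.

```bash
python3 -m inch '[{"dx":0,"dy":0,"dz":0,"rx":0,"ry":0,"rz":0},{"dx":0,"dy":0,"dz":0,"rx":0,"ry":0,"rz":0},{"dx":0,"dy":0,"dz":0,"rx":0,"ry":0,"rz":0},{"dx":0,"dy":0,"dz":0,"rx":0,"ry":0,"rz":0},{"dx":0,"dy":0,"dz":0,"rx":0,"ry":0,"rz":0}]'
python3 - <<'E'
from cell import robot
print(abs(robot.sense()['qvel']).max()); print(robot.hand_in())
E
```

```text
time_s: 13.9
ee_pos: [0.4603, 0.3188, 0.1596]
orientation: [0.766, 1.432, -0.766]
force: [0.0, 0.3, -2.0]
finger_gap: 0.0116
0.0021529470681502026
the job is handed in; nothing more can be done
None
```

The bar is out of the stock box and held level over the opening, and the job was handed in at about 13.9 s. I gripped it, slid it under the deep hood, tipped end A up 18°, pulled it out along its axis, then lifted and levelled it.

- **Final position:** the scene camera puts end A at z ≈ 0.199 m and end B at z ≈ 0.197 m, which is level to about 0.5°. The bar's centre is within about 1 mm of the mouth's centre along the box.
- **Grip and motion:** the gap was 11.6 mm with the bar in the jaws. Joint speeds were close to zero, and the wrist force was only about the bar's weight.
- **Surroundings:** the bar hangs well above the stock box and looked clear of the carton in the pictures. In the top picture the jar, card box and roller differ from the first one by only 6–8 grey levels on average, which I took as noise. Every force reading between moves stayed below about 3 N.

**What disagreed:**
- **Fingertip height:** the real fingertips sit about 33 mm short of the reported TCP along the tool. The first close therefore missed above the bar, at a gap of 0.8 mm. I found the offset in both camera views, went lower and gripped on the second try.
- **End B check:** end B was hidden from the top camera at the finish, so its height comes from the scene camera alone. That assumes the bar lies in the plane the gripper was aligned to.
- **Refused move:** my first move command was refused for missing keys, and nothing moved.

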